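# Sweep the black draughtsmen into the bedside game tray

## Task

Tidy up after the bedtime game: with the fingertips, sweep the three black draughtsmen across the table top into the open front of the game tray, until each lies flat and wholly inside it. Only push them along the table, never pick up or lift them, and leave the cream piece and everything else where they are.

Things in the scene. Friction and masses are not known exactly. Their poses are not given: they have to be found in the camera images.
- tray: Low dark wood game tray, green lining, fixed to the table. Three walls 22 mm high, 8 thick; no wall at the front, its own -x side. Its floor is level with the table top, no step at the mouth. Origin: on the table top, centre of the inside space, which runs 120 mm along its x (-60 at the open mouth, +60 at the back wall) and 150 mm along its y (-75 to +75). Turned up to 18 degrees either way.
- black1: Black draughtsman, a flat disc 38 mm across and 10 mm thick, about 15 g, lying flat on the table between the robot and the tray. One of three that are alike. Origin: centre of its underside; z up.
- black2: Black draughtsman, a flat disc 38 mm across and 10 mm thick, about 15 g, lying flat on the table between the robot and the tray. One of three that are alike. Origin: centre of its underside; z up.
- black3: Black draughtsman, a flat disc 38 mm across and 10 mm thick, about 15 g, lying flat on the table between the robot and the tray. One of three that are alike. Origin: centre of its underside; z up.
- cream: Cream draughtsman of the same size (38 mm across, 10 mm thick), lying flat among the black ones in any of their places; it stays where it is. Origin: centre of its underside.
- mug: Bystander: blue ceramic mug, 80 across (handle extra), 90 high, standing off to the left (mm). Loose. Origin: centre of its underside.
- candle: Bystander: terracotta candle cup, 64 across, 45 high, standing to the left (mm). Loose. Origin: centre of its underside.
- clock: Bystander: white alarm clock, 45 x 110 and 75 high, off to the right (mm). Loose. Origin: centre of its underside.
- case: Bystander: brown spectacle case, 160 (its x) x 60 (its y), 38 high, lying to the right (mm). Loose. Origin: centre of its underside.
- lotion: Bystander: green lotion bottle, 48 across, 130 high, standing far left (mm). Loose. Origin: centre of its underside.
There are look-alikes about, which are no part of the job. What is shaped like the tray but orange or yellow is not meant. Leave any orange look-alike of the black3 alone.

How it is judged:
By the outcome, as a careful person would: the job done as asked, in the order asked, and still so for the second after the job is handed in, with the robot touching nothing.
It also fails if it takes over 72 s, if anything falls off the work surface, if the arm or the gripper's body presses on something with over 40 N, if the wrist force passes 120 N, or if a joint passes its speed limit or range.

## Robot

A 6-joint arm with a two-finger parallel gripper is mounted at the origin on the work surface. World frame = base frame: x ahead of the robot, y to its left, z up, the work surface at z = 0. Lengths are in m, angles in rad, forces in N, time in s.
With the tool pointing down it reaches from about 0.3 to 0.775 m from the base axis. Payload 14.6 kg.
Tool frame: the origin (TCP) lies midway between the tips of the shut fingers; the grasp point (between the pads) lies 19 mm behind it; z points along the fingers, y is the direction in which the jaws open and shut (so a half turn about z gives the same grasp; the last joint's range is limited). The gripper opens to 94 mm and grips with 3 to 60 N. Pads are 16 mm wide; open, the fingers measure 119 mm over their backs; the gripper's body (75 mm by 177 mm) begins 78 mm behind the grasp point.
Start: joints at [-1.23, 0.3, 1.521, -0, 1.321, -0.067], TCP at [0.218, -0.505, 0.205] pointing down, gripper open.
Joint ranges: [-3.03, 3.03], [-0.79, 2.21], [0.23, 2.52], [-1.04, 4.18], [0, 3.07], [-2.55, 2.55]. Speed limits (rad/s): [2.22, 2.22, 2.57, 3.14, 3.14, 3.14].

## Interface

Orientations are given as [roll, pitch, yaw] about the fixed x, y, z axes, in that order (R = Rz(yaw) Ry(pitch) Rx(roll)).
In Python, from cell import bot, eyes, hand_in, models gives the robot as it stands.
- The arm moves only by the tool jog_arm, never from a script. Its argument "steps" is text: rows parted by semicolons, each of 6 numbers parted by spaces: the shift along the tool's x, y, z in cm, then the turn, a rotation vector about the tool's x, y, z in rad. A call has 1 to 12 rows; each row is the pose to reach, as a shift and turn from the pose commanded when the call began, along the tool's axes at that moment; what a row does not reach only later rows make up. A row lasts 1/12 s, in which the tool goes at most 41.7 mm and 7.16 degrees, less where a joint would pass 70% of its speed; a pose out of reach is approached as far as the arm can. A call with a gripper value outside its range is refused whole. "hand" is the opening, from 0 (shut) to 1 (fully open), set as the call begins (left out, the last holds). The fingers move at their own pace and stop on an object; "force" is the grip in N (left out, the last holds). Time passes only in rows, so rows that repeat a pose let the fingers close. It gives the time, the measured TCP pose, the force and the opening at its end, in the units of the state.
- bot.get_obs(): the state, without advancing time (a new reading comes with each control period).
- eyes.camera(name): name is "scene" or "top" or "wrist"; returns the picture (480x640x3 uint8, red, green, blue); there is no depth.
- eyes.camera_info(name): a dict with "fx", "fy", "cx", "cy" (pixels), "position" and "rotation" of the camera in the world. Camera axes: x right, y up, looking along -z (the intrinsics and any distortion apply to the point x, -y, -z); pixel columns grow to the right and rows downward; lengths in m; the calibration is good to about 2 mm. A picture is of the moment at which its call begins: read the wrist's pose just before it. camera_info takes no time and is no camera call; for the wrist camera it gives the pose at the moment of the call.
- hand_in(): hands the job in, once; it reports no verdict.
Trained networks look in the newest picture that a camera, given by its name, has taken for a name from the list of things; names that differ only in an ending like _2 or _b are one class to them, and where a whole thing is asked for, a point or a joint stands for the part that bears it (a point fixed in the world has none). Each returns a list of dicts, best first, with "p" (0 to 1); they miss things now and then, are a little off and sometimes report something else, mostly with a low value. They report only what shows in the picture. A call takes as long as a camera call. They do not tell look-alikes from the thing itself.
- models.boxes_of(camera, name): "xy" ([column, row] in pixels, amid what is visible of it).
The state is a dict: "t": time; "joint_positions": joint angles; "joint_velocities": joint speeds; "tau": joint torques, N m; "tool_pos": TCP position; "orientation": TCP orientation; "wrist_force": force on the tool from outside, world axes, zero at the start; "wrist_torque": the same for the moment, N m; "gripper_width": finger opening in m.
Only numpy, scipy, OpenCV 4.12 (cv2) and the standard library are available. Lean on these libraries where they do the work, as an engineer would, in place of code of your own. Each camera call takes 0.05 s, during which the arm holds its last target. There are 200 camera calls.

## Working session

There is one attempt and no reset: what is moved stays moved. The work goes in short steps, Python scripts to look and compute and a tool call to move; the robot and the scene stay as the last step left them, time stands still between calls to the robot, and variables do not carry over. Pictures are saved under pics/ and viewed, about 8 in all and at most 12, crops included, and the job is handed in when it is done.

Besides the shell and the picture viewer there is one more tool, called after "Call:" as name(argument=value, ...) on one line, values as JSON. jog_arm: Moves the arm, as the interface text tells. Its arguments: {"type":"object","properties":{"steps":{"type":"string"},"hand":{"type":"number"},"force":{"type":"number"}},"required":["steps"]}

```bash
mkdir -p pics; ls; cat > h.py <<'E'
from cell import bot, eyes, hand_in, models
import numpy as np, cv2
def ray(cam,uv,z=0.0,info=None):
    i=info or eyes.camera_info(cam); uv=np.atleast_2d(np.array(uv,float))
    d=np.c_[(uv[:,0]-i['cx'])/i['fx'],-(uv[:,1]-i['cy'])/i['fy'],-np.ones(len(uv))]
    d=d@np.array(i['rotation']).T; p=np.array(i['position'])
    return p+d*((z-p[2])/d[:,2])[:,None]
def snap(cam,name):
    im=eyes.camera(cam); cv2.imwrite('pics/'+name,im[:,:,::-1]); return im
E
python3 - <<'E'
from h import *
snap('top','top1.png'); print(eyes.camera_info('top'))
for n in ['black1','cream','tray','mug','candle','clock','case','lotion']:
    for r in models.boxes_of('top',n): print(n,r,ray('top',r['xy'],0.01)[0].round(3))
print(bot.get_obs())
E
```

```text
pics
{'fx': 504.8925204972838, 'fy': 504.8925204972838, 'cx': 318.69982034277626, 'cy': 232.75254526613207, 'position': array([0.34236062, 0.00594796, 1.08837469]), 'rotation': array([ 0.144893  ,  0.00348279, -1.55271266])}Traceback (most recent call last):
  File "<stdin>", line 4, in <module>
  File "h.py", line 7, in ray
    return p+d*((z-p[2])/d[:,2])[:,None]
                         ~^^^^^
IndexError: too many indices for array: array is 1-dimensional, but 2 were indexed
```

View pics/top1.png

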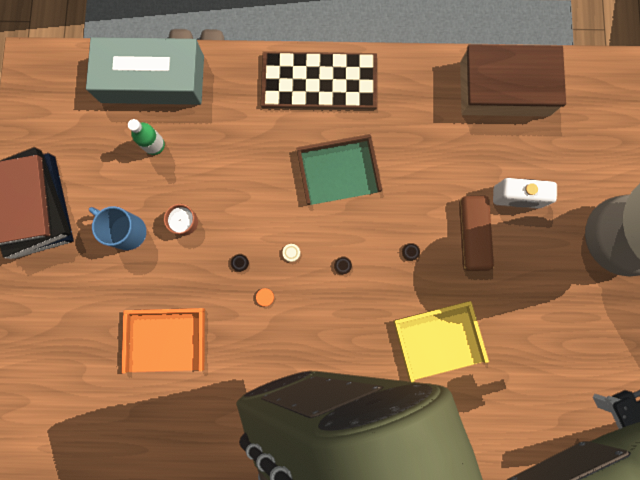

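The picture shows three black discs at about (239,262), (343,265) and (411,252), and the cream one at (291,253). An orange look-alike sits at (265,298). The green tray is around (340,172) with its mouth facing the robot. The camera "rotation" comes as roll, pitch and yaw, so I'll fix the helper.

```bash
sed -i "s/d=d@np.array(i\['rotation'\]).T/d=d@Rotation.from_euler('xyz',i['rotation']).as_matrix().T/; s/^import numpy.*/&\nfrom scipy.spatial.transform import Rotation/" h.py
python3 - <<'E'
from h import *
im=eyes.camera('top')
for n in ['black1','cream','tray','mug','candle','clock','case']:
    for r in models.boxes_of('top',n): print(n,np.round(r['xy'],1),round(r['p'],2),ray('top',r['xy'],0.01)[0].round(3))
hsv=cv2.cvtColor(im,cv2.COLOR_RGB2HSV)
def comps(m,x0,x1,y0,y1,amin,z):
    k=np.zeros_like(m); k[y0:y1,x0:x1]=m[y0:y1,x0:x1]
    n,l,s,c=cv2.connectedComponentsWithStats(k)
    for j in range(1,n):
        if s[j,4]>=amin: print(s[j],c[j].round(1),ray('top',c[j],z)[0].round(4))
print('black'); comps((hsv[...,2]<60).astype(np.uint8),215,440,235,290,100,.008)
print('cream'); comps(((hsv[...,2]>180)&(hsv[...,1]<90)).astype(np.uint8),270,310,235,275,50,.009)
g=((hsv[...,0]>60)&(hsv[...,0]<95)&(hsv[...,1]>80)).astype(np.uint8)
k=np.zeros_like(g);k[130:215,285:390]=g[130:215,285:390]
c=max(cv2.findContours(k,0,2)[0],key=cv2.contourArea)
q=cv2.approxPolyDP(c,5,True)[:,0]; print(q,ray('top',q).round(4))
b=cv2.boxPoints(cv2.minAreaRect(c)); print(b,ray('top',b).round(4))
print(bot.get_obs())
cv2.imwrite('pics/crop.png',cv2.resize(im[120:320,210:450,::-1],None,fx=3,fy=3,interpolation=2))
E
```

```text
black1 [344.6 263.5] 0.8 [ 0.434 -0.044  0.01 ]
black1 [239.9 263.1] 0.72 [0.431 0.18  0.01 ]
black1 [263.2 293.7] 0.57 [0.367 0.128 0.01 ]
black1 [411.2 252.2] 0.55 [ 0.461 -0.187  0.01 ]
black1 [144.6 138.3] 0.15 [0.705 0.403 0.01 ]
cream [288.7 250.6] 0.52 [0.46  0.076 0.01 ]
tray [340.2 168.8] 0.9 [ 0.643 -0.032  0.01 ]
tray [162.1 341.4] 0.67 [0.264 0.336 0.01 ]
tray [438.2 343.6] 0.67 [ 0.27  -0.241  0.01 ]
tray [523.8 194. ] 0.19 [ 0.593 -0.433  0.01 ]
mug [118.3 225.3] 0.81 [0.508 0.447 0.01 ]
mug [341.1 168.1] 0.48 [ 0.644 -0.034  0.01 ]
mug [239.4 264.1] 0.38 [0.429 0.181 0.01 ]
candle [180.3 221.7] 0.77 [0.519 0.313 0.01 ]
clock [526.6 192.9] 0.89 [ 0.595 -0.439  0.01 ]
case [476.7 231.5] 0.7 [ 0.508 -0.328  0.01 ]
black
[231 255  17  17 187] [239.1 262.6] [0.4322 0.1822 0.008 ]
cream
[282 244  18  18 251] [290.9 252.2] [0.4565 0.0715 0.009 ]
[[360 148]
 [303 153]
 [312 203]
 [370 192]] [[ 0.6939 -0.0761  0.    ]
 [ 0.6802  0.0509  0.    ]
 [ 0.5669  0.0285  0.    ]
 [ 0.5938 -0.0988  0.    ]]
[[302.05603 153.1694 ]
 [361.12738 142.56686]
 [370.16498 192.9191 ]
 [311.09363 203.52164]] [[ 0.6797  0.053   0.    ]
 [ 0.7065 -0.0786  0.    ]
 [ 0.5917 -0.0992  0.    ]
 [ 0.5657  0.0305  0.    ]]
{'t': 0.5, 'joint_positions': array([-1.22958260e+00,  2.99938492e-01,  1.52105118e+00,  1.09808035e-05,
        1.32070153e+00, -6.65890814e-02]), 'joint_velocities': array([ 0.00148172, -0.00123765, -0.00041483,  0.00118011, -0.00027311,
        0.00156701]), 'tau': array([ 2.54600009e-04, -5.31344497e+01, -3.52737558e+01,  7.08451308e-02,
        2.15108640e-02, -2.60756366e-05]), 'tool_pos': array([ 0.218121  , -0.50486424,  0.20540279]), 'orientation': array([-3.14149503e+00, -1.71727597e-05,  4.07800090e-01]), 'wrist_force': array([ 0.50142588,  0.18717629, -0.65423234]), 'wrist_torque': array([ 0.0417635 ,  0.00360087, -0.00933468]), 'gripper_width': 0.0940961636422513}
```

View pics/crop.png

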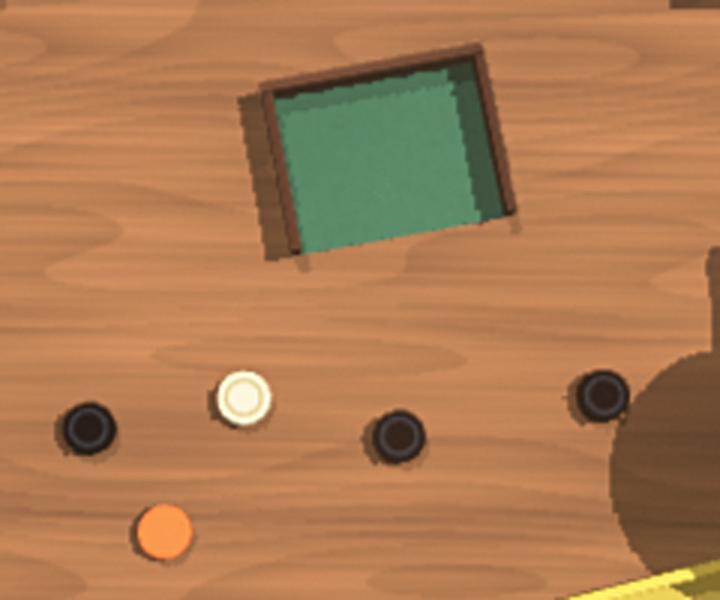

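```bash
cat > plan.py <<'E'
from h import *
# rows: (x,y,z,yaw) TCP targets, via (n rows) ; prints jog rows from the measured pose
TR=Rotation.from_euler('z',0.2).as_matrix()[:2,:2]; TC=np.array([.639,-.032])
def tray(x,y): return TC+TR@np.array([x,y])
def behind(d,h,off=.023): return np.array(d)-off*np.array([np.cos(h),np.sin(h)])
def plan(wps,flip=False,start=None):
    o=bot.get_obs(); p0=o['tool_pos']; R0=Rotation.from_euler('xyz',o['orientation'])
    cur=np.r_[p0,o['orientation'][2]] if start is None else np.array(start,float)
    out=[]
    for x,y,z,h,n in wps:
        t=np.array([x,y,z,h+(np.pi if flip else 0)])
        t[3]=cur[3]+(t[3]-cur[3]+np.pi)%(2*np.pi)-np.pi if not flip else t[3]
        for k in range(1,n+1):
            q=cur+(t-cur)*k/n
            s=R0.inv().apply(q[:3]-p0)*100
            r=(R0.inv()*Rotation.from_euler('xyz',[np.pi,0,q[3]])).as_rotvec()
            out.append(' '.join(f'{v:.1f}' if i<3 else f'{v:.2f}' for i,v in enumerate([*s,*r])))
        cur=t
    print(len(out)); print('; '.join(out)); print('end',cur.round(3))
E
python3 - <<'E'
from plan import *
for px in [(239.5,262.8),(343.2,265.5),(410.8,252)]: print(ray('top',px,.009)[0].round(4))
print(ray('top',[[310.7,204],[379.7,191.8],[511/3+210,216/3+120]]).round(4),tray(-.06,.075),tray(-.06,-.075))
C=[.461,-.187]
s=behind(C,.8,.055)
plan([(*s,.06,.8,9),(*s,.06,.8,1)])
E
```

```text
[0.4317 0.1811 0.009 ]
[ 0.4299 -0.0411  0.009 ]
[ 0.4615 -0.1859  0.009 ]
[[ 0.5646  0.0313  0.    ]
 [ 0.5946 -0.1201  0.    ]
 [ 0.5942 -0.1215  0.    ]] [0.56529581 0.02958483] [ 0.59509621 -0.11742515]
10
3.3 -1.9 1.6 -0.00 -0.00 -0.04; 6.6 -3.9 3.2 -0.00 -0.00 -0.09; 9.9 -5.8 4.8 -0.00 -0.00 -0.13; 13.3 -7.8 6.5 -0.00 -0.00 -0.17; 16.6 -9.7 8.1 -0.00 -0.00 -0.22; 19.9 -11.6 9.7 -0.00 -0.00 -0.26; 23.2 -13.6 11.3 -0.00 -0.00 -0.31; 26.5 -15.5 12.9 -0.00 -0.00 -0.35; 29.8 -17.4 14.5 -0.00 -0.00 -0.39; 29.8 -17.4 14.5 -0.00 -0.00 -0.39
end [ 0.423 -0.226  0.06   0.8  ]
```

Call:
jog_arm(steps="3.3 -1.9 1.6 0 0 -0.04; 6.6 -3.9 3.2 0 0 -0.09; 9.9 -5.8 4.8 0 0 -0.13; 13.3 -7.8 6.5 0 0 -0.17; 16.6 -9.7 8.1 0 0 -0.22; 19.9 -11.6 9.7 0 0 -0.26; 23.2 -13.6 11.3 0 0 -0.31; 26.5 -15.5 12.9 0 0 -0.35; 29.8 -17.4 14.5 0 0 -0.39; 29.8 -17.4 14.5 0 0 -0.39; 29.8 -17.4 14.5 0 0 -0.39", hand=0.26)

```text
t: 1.42
tool_pos: [0.4231, -0.2255, 0.0598]
orientation: [-3.14, 0.0, 0.801]
wrist_force: [0.2, 0.1, -0.2]
gripper_width: 0.0256
```

```bash
python3 - <<'E'
from plan import *
o=bot.get_obs(); print(o['tool_pos'],o['orientation'],o['gripper_width'],o['wrist_force'])
snap('wrist','w1.png'); print(eyes.camera_info('wrist'))
C=[.461,-.1865]
plan([(*behind(C,.8,.055),.005,.8,3),(*behind(C,.8,.055),.005,.8,1)])
E
```

```text
[ 0.42313601 -0.22545037  0.05979599] [-3.14015363e+00  3.28435053e-04  8.01123821e-01] 0.025607047971578915 [ 0.23644474  0.1423371  -0.16551901]
{'fx': 332.9882081831455, 'fy': 332.9882081831455, 'cx': 316.434768931416, 'cy': 240.97740501085295, 'position': array([ 0.48120394, -0.16660912,  0.24107947]), 'rotation': array([-0.28923455,  0.00133181, -0.77418727])}
4
0.0 -0.0 1.8 -0.00 0.00 -0.00; 0.0 -0.0 3.7 -0.00 0.00 -0.00; 0.0 -0.1 5.5 -0.00 0.00 -0.00; 0.0 -0.1 5.5 -0.00 0.00 -0.00
end [ 0.423 -0.226  0.005  0.8  ]
```

View pics/w1.png

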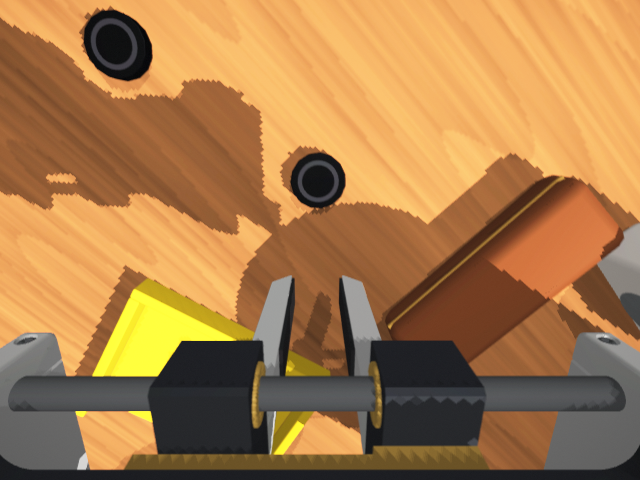

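The disc lies at (318,180), centred between the fingertips at (280,280) and (350,280), and the spectacle case is clear. Next I lower the tool and push.

Call:
jog_arm(steps="0 0 1.8 0 0 0; 0 0 3.7 0 0 0; 0 -0.1 5.5 0 0 0; 0 -0.1 5.5 0 0 0; 0 -0.1 5.5 0 0 0")

```text
t: 1.88
tool_pos: [0.4215, -0.2272, 0.0058]
orientation: [-3.141, 0.0, 0.796]
wrist_force: [-0.1, 0.0, 0.5]
gripper_width: 0.0246
```

```bash
python3 - <<'E'
from plan import *
C=[.461,-.1865]; z=.005
w=[.54,-.106]; m=tray(-.055,-.042); f=tray(.033,-.042)
print(w,m,f)
plan([(*behind(C,.8),z,.8,3),(*behind(w,.8),z,.8,9)])
e=behind(w,.8)
plan([(*behind(m,.2),z,.2,7),(*behind(m,.2),z,.2,1)],start=(*e,z,.8))
E
```

```text
[0.54, -0.106] [ 0.59344045 -0.08408961] [ 0.67968631 -0.06660671]
12
1.1 -0.0 0.0 -0.00 0.00 -0.00; 2.3 -0.0 0.1 -0.00 0.00 -0.00; 3.4 -0.0 0.1 -0.00 0.00 -0.00; 4.6 -0.0 0.1 -0.00 0.00 -0.00; 5.9 -0.0 0.1 -0.00 0.00 -0.00; 7.1 -0.0 0.1 -0.00 0.00 -0.00; 8.4 -0.0 0.1 -0.00 0.00 -0.00; 9.6 -0.0 0.1 -0.00 0.00 -0.00; 10.9 -0.0 0.1 -0.00 0.00 -0.00; 12.1 -0.0 0.1 -0.00 0.00 -0.00; 13.4 -0.0 0.1 -0.00 0.00 -0.00; 14.7 -0.0 0.1 -0.00 0.00 -0.00
end [ 0.524 -0.122  0.005  0.8  ]
8
15.5 0.1 0.1 -0.00 0.00 0.08; 16.3 0.3 0.1 -0.00 0.00 0.17; 17.1 0.4 0.1 -0.00 0.00 0.25; 17.9 0.6 0.1 -0.00 0.00 0.34; 18.7 0.7 0.1 -0.00 0.00 0.42; 19.5 0.8 0.1 -0.00 0.00 0.51; 20.4 1.0 0.1 -0.00 0.00 0.60; 20.4 1.0 0.1 -0.00 0.00 0.60
end [ 0.571 -0.089  0.005  0.2  ]
```

Call:
jog_arm(steps="1.1 0 0.1 0 0 0; 2.3 0 0.1 0 0 0; 3.4 0 0.1 0 0 0; 4.6 0 0.1 0 0 0; 5.9 0 0.1 0 0 0; 7.1 0 0.1 0 0 0; 8.4 0 0.1 0 0 0; 9.6 0 0.1 0 0 0; 10.9 0 0.1 0 0 0; 12.1 0 0.1 0 0 0; 13.4 0 0.1 0 0 0; 14.7 0 0.1 0 0 0")

```text
t: 2.88
tool_pos: [0.5254, -0.1201, 0.0044]
orientation: [-3.141, 0.0, 0.798]
wrist_force: [-0.5, 0.4, 0.8]
gripper_width: 0.0246
```

```bash
python3 - <<'E'
from plan import *
o=bot.get_obs(); print(o['tool_pos'],o['wrist_force'])
snap('wrist','w2.png')
z=.005; m=tray(-.055,-.042); f=tray(.033,-.042)
plan([(*behind(m,.2),z,.2,7),(*behind(m,.2),z,.2,1)])
plan([(*behind(m,.2),z,.2,7),(*behind(f,.2),z,.2,5)])
E
```

```text
[ 0.525436   -0.12008419  0.00439175] [-0.48088791  0.40925061  0.80154837]
8
0.8 0.2 -0.0 0.00 -0.00 0.09; 1.5 0.3 -0.0 0.00 -0.00 0.17; 2.3 0.5 -0.0 0.00 -0.00 0.26; 3.0 0.6 -0.0 0.00 -0.00 0.34; 3.8 0.8 -0.0 0.00 -0.00 0.43; 4.5 0.9 -0.0 0.00 -0.00 0.51; 5.3 1.1 -0.0 0.00 -0.00 0.60; 5.3 1.1 -0.0 0.00 -0.00 0.60
end [ 0.571 -0.089  0.005  0.2  ]
12
0.8 0.2 -0.0 0.00 -0.00 0.09; 1.5 0.3 -0.0 0.00 -0.00 0.17; 2.3 0.5 -0.0 0.00 -0.00 0.26; 3.0 0.6 -0.0 0.00 -0.00 0.34; 3.8 0.8 -0.0 0.00 -0.00 0.43; 4.5 0.9 -0.0 0.00 -0.00 0.51; 5.3 1.1 -0.0 0.00 -0.00 0.60; 6.7 2.0 -0.0 0.00 -0.00 0.60; 8.2 3.0 -0.0 0.00 -0.00 0.60; 9.6 4.0 -0.0 0.00 -0.00 0.60; 11.1 5.0 -0.0 0.00 -0.00 0.60; 12.5 6.0 -0.0 0.00 -0.00 0.60
end [ 0.657 -0.071  0.005  0.2  ]
```

View pics/w2.png

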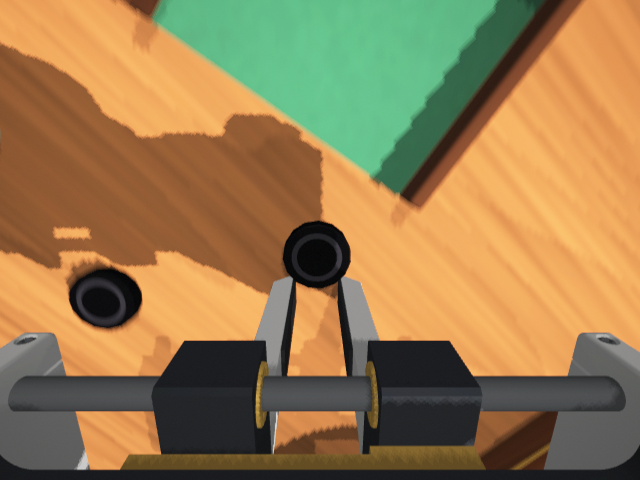

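The disc is seated between the fingertips at (317,255), and the end of the tray's right wall is off to the side at (405,200). I'll turn and push it in.

Call:
jog_arm(steps="0.8 0.2 0 0 0 0.09; 1.5 0.3 0 0 0 0.17; 2.3 0.5 0 0 0 0.26; 3.0 0.6 0 0 0 0.34; 3.8 0.8 0 0 0 0.43; 4.5 0.9 0 0 0 0.51; 5.3 1.1 0 0 0 0.60; 6.7 2.0 0 0 0 0.60; 8.2 3.0 0 0 0 0.60; 9.6 4.0 0 0 0 0.60; 11.1 5.0 0 0 0 0.60; 12.4 5.9 0 0 0 0.60")

```text
t: 3.93
tool_pos: [0.6544, -0.0731, 0.0043]
orientation: [-3.142, 0.0, 0.198]
wrist_force: [-1.4, 0.0, 0.3]
gripper_width: 0.0247
```

```bash
python3 - <<'E'
from plan import *
o=bot.get_obs(); print(o['tool_pos'],o['wrist_force'])
B=[.430,-.0415]; h=.22
e=tray(-.04,-.042); s=behind(B,h,.055)
# retreat 20mm, lift, to B stand-off above
r=behind(o['tool_pos'][:2],.2,.03)
plan([(*r,.006,.2,2),(*r,.05,.2,2),(*s,.05,h,7)])
E
```

```text
[ 0.65439221 -0.07308563  0.00429948] [-1.39387308  0.02529894  0.26743098]
11
-1.5 0.0 -0.1 -0.00 0.00 -0.00; -3.0 0.0 -0.2 -0.00 0.00 -0.00; -3.0 0.0 -2.4 -0.00 0.00 -0.00; -3.0 0.0 -4.6 -0.00 0.00 -0.00; -6.4 -1.0 -4.6 -0.00 0.00 -0.01; -9.8 -2.1 -4.6 -0.00 0.00 -0.01; -13.2 -3.2 -4.6 -0.00 0.00 -0.01; -16.6 -4.2 -4.6 -0.00 0.00 -0.01; -20.1 -5.3 -4.6 -0.00 0.00 -0.02; -23.5 -6.3 -4.6 -0.00 0.00 -0.02; -26.9 -7.4 -4.6 -0.00 0.00 -0.02
end [ 0.376 -0.054  0.05   0.22 ]
```

Call:
jog_arm(steps="-1.5 0 -0.1 0 0 0; -3.0 0 -0.2 0 0 0; -3.0 0 -2.4 0 0 0; -3.0 0 -4.6 0 0 0; -6.4 -1.0 -4.6 0 0 0; -9.8 -2.1 -4.6 0 0 0; -13.2 -3.2 -4.6 0 0 0; -16.6 -4.2 -4.6 0 0 0; -20.1 -5.3 -4.6 0 0 0; -23.5 -6.3 -4.6 0 0 -0.02; -26.9 -7.4 -4.6 0 0 -0.02; -26.9 -7.4 -4.6 0 0 -0.02")

```text
t: 4.93
tool_pos: [0.3696, -0.0527, 0.0495]
orientation: [-3.14, 0.004, 0.218]
wrist_force: [-0.2, 0.3, -0.4]
gripper_width: 0.0242
```

```bash
python3 - <<'E'
from plan import *
o=bot.get_obs(); print(o['tool_pos'],o['orientation'][2])
t=snap('top','t2.png'); w=eyes.camera('wrist')
cv2.imwrite('pics/tw.png',np.hstack([cv2.resize(t[120:300,210:450],(400,300)),cv2.resize(w,(400,300))])[:,:,::-1])
print([ (np.round(r['xy'],1),ray('top',r['xy'],.009)[0].round(3)) for r in models.boxes_of('top','black1')])
B=[.430,-.0415]; h=.22; s=behind(B,h,.055)
plan([(*s,.005,h,3),(*s,.005,h,2)])
f=tray(.033,.042)
plan([(*s,.005,h,4),(*behind(f,.22),.005,.22,18)])
E
```

```text
[ 0.36958548 -0.05266189  0.04953445] 0.21777987356174022
[(array([267.5, 294.7]), array([0.365, 0.119, 0.009])), (array([360.2, 154.2]), array([ 0.677, -0.076,  0.009])), (array([240.1, 263.5]), array([0.43 , 0.18 , 0.009]))]
5
0.0 -0.0 1.5 0.00 -0.00 -0.00; 0.0 -0.0 3.1 0.00 -0.00 -0.00; 0.0 -0.0 4.6 0.00 -0.00 -0.00; 0.0 -0.0 4.6 0.00 -0.00 -0.00; 0.0 -0.0 4.6 0.00 -0.00 -0.00
end [ 0.376 -0.054  0.005  0.22 ]
22
0.0 -0.0 1.1 0.00 -0.00 -0.00; 0.0 -0.0 2.3 0.00 -0.00 -0.00; 0.0 -0.0 3.4 0.00 -0.00 -0.00; 0.0 -0.0 4.6 0.00 -0.00 -0.00; 1.5 -0.1 4.6 0.00 -0.00 -0.00; 3.0 -0.1 4.6 0.00 -0.00 -0.00; 4.6 -0.1 4.6 0.00 -0.00 -0.00; 6.1 -0.2 4.6 0.00 -0.00 -0.00; 7.6 -0.2 4.6 0.00 -0.00 -0.00; 9.1 -0.2 4.6 0.00 -0.00 -0.00; 10.6 -0.3 4.6 0.00 -0.00 -0.00; 12.1 -0.3 4.6 0.00 -0.00 -0.00; 13.6 -0.3 4.6 0.00 -0.00 -0.00; 15.1 -0.4 4.6 0.00 -0.00 -0.00; 16.6 -0.4 4.6 0.00 -0.00 -0.00; 18.2 -0.4 4.6 0.00 -0.00 -0.00; 19.7 -0.5 4.6 0.00 -0.00 -0.00; 21.2 -0.5 4.6 0.00 -0.00 -0.00; 22.7 -0.5 4.6 0.00 -0.00 -0.00; 24.2 -0.5 4.6 0.00 -0.00 -0.00; 25.7 -0.6 4.6 0.00 -0.00 -0.00; 27.2 -0.6 4.6 0.00 -0.00 -0.00
end [0.641 0.011 0.005 0.22 ]
```

View pics/tw.png

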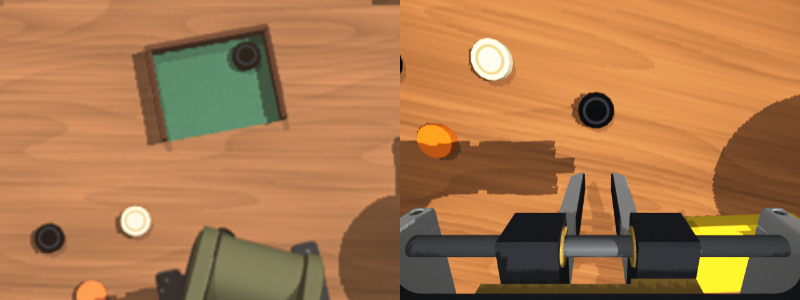

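The first disc is in the back right of the tray at (245,55), and the second is centred ahead of the fingers. I'll lower and push.

Call:
jog_arm(steps="0 0 1.5 0 0 0; 0 0 3.1 0 0 0; 0 0 4.5 0 0 0; 0 0 4.5 0 0 0; 1.5 -0.1 4.5 0 0 0; 3.0 -0.1 4.5 0 0 0; 4.6 -0.1 4.5 0 0 0; 6.1 -0.2 4.5 0 0 0; 7.6 -0.2 4.5 0 0 0; 9.1 -0.2 4.5 0 0 0; 10.6 -0.3 4.5 0 0 0; 12.1 -0.3 4.5 0 0 0")

```text
t: 6.08
tool_pos: [0.4944, -0.0244, 0.0061]
orientation: [3.141, -0.001, 0.218]
wrist_force: [-0.2, -0.5, -0.3]
gripper_width: 0.0246
```

```bash
python3 - <<'E'
from plan import *
o=bot.get_obs(); print(o['tool_pos'],o['orientation'][2],o['wrist_force'])
f=tray(.033,.042)
plan([(*behind(f,.22),.005,.22,11)])
E
```

```text
[ 0.49437684 -0.02442232  0.00608978] 0.21792577254099688 [-0.19098255 -0.51907794 -0.33495288]
11
1.4 -0.0 0.0 0.00 -0.00 -0.00; 2.7 -0.0 0.0 0.00 -0.00 -0.00; 4.1 -0.1 0.0 0.00 -0.00 -0.00; 5.5 -0.1 0.0 0.00 -0.00 -0.00; 6.8 -0.1 0.1 0.00 -0.00 -0.00; 8.2 -0.1 0.1 0.00 -0.00 -0.00; 9.6 -0.2 0.1 0.00 -0.00 -0.00; 10.9 -0.2 0.1 0.00 -0.00 -0.00; 12.3 -0.2 0.1 0.00 -0.00 -0.00; 13.7 -0.2 0.1 0.00 -0.00 -0.00; 15.0 -0.3 0.1 0.00 -0.00 -0.00
end [0.641 0.011 0.005 0.22 ]
```

Call:
jog_arm(steps="1.4 0 0 0 0 0; 2.7 0 0 0 0 0; 4.1 -0.1 0 0 0 0; 5.5 -0.1 0 0 0 0; 6.8 -0.1 0.1 0 0 0; 8.2 -0.1 0.1 0 0 0; 9.6 -0.1 0.1 0 0 0; 10.9 -0.1 0.1 0 0 0; 12.3 -0.1 0.1 0 0 0; 13.7 -0.1 0.1 0 0 0; 14.7 -0.1 0.1 0 0 0; 14.7 -0.1 0.1 0 0 0")

```text
t: 7.08
tool_pos: [0.6379, 0.0085, 0.005]
orientation: [3.141, -0.001, 0.218]
wrist_force: [0.6, -0.3, -0.3]
gripper_width: 0.0241
```

```bash
python3 - <<'E'
from plan import *
o=bot.get_obs(); print(o['tool_pos'],o['wrist_force'],o['joint_positions'])
A=np.array([.431,.181])
r=behind(o['tool_pos'][:2],.2,.06)
plan([(*r,.006,.2,3),(*r,.12,.2,3)])
E
```

```text
[0.63788032 0.00846033 0.00496397] [ 0.60279468 -0.27001035 -0.28675801] [-4.41695628e-02  7.07709372e-01  1.41075680e+00  7.71756501e-05
  1.02178802e+00  1.30841328e+00]
6
-2.0 -0.0 -0.0 0.00 -0.00 0.01; -4.0 -0.1 -0.1 0.00 -0.00 0.01; -6.0 -0.1 -0.1 0.00 -0.00 0.02; -6.0 -0.1 -3.9 0.00 -0.00 0.02; -6.0 -0.1 -7.7 0.00 -0.00 0.02; -6.0 -0.1 -11.5 0.00 -0.00 0.02
end [ 0.579 -0.003  0.12   0.2  ]
```

```bash
python3 - <<'E'
from plan import *
o=bot.get_obs()
A=np.array([.431,.181]); s=behind(A,-.7,.055)
r=behind(o['tool_pos'][:2],.2,.06)
plan([(*r,.006,.2,3),(*r,.06,.2,2),(*s,.06,-.7,1)],flip=False)
plan([(*s,.06,-.7,1)],flip=True)
E
```

```text
6
-2.0 -0.0 -0.0 0.00 -0.00 0.01; -4.0 -0.1 -0.1 0.00 -0.00 0.01; -6.0 -0.1 -0.1 0.00 -0.00 0.02; -6.0 -0.1 -2.8 0.00 -0.00 0.02; -6.0 -0.1 -5.5 0.00 -0.00 0.02; -19.8 -25.7 -5.5 -0.00 -0.00 0.92
end [ 0.389  0.216  0.06  -0.7  ]
1
-19.8 -25.7 -5.5 0.00 -0.00 -2.22
end [0.389 0.216 0.06  2.442]
```

Call:
jog_arm(steps="-2 0 0 0 0 0; -4 0 -0.1 0 0 0; -6 0 -0.1 0 0 0; -6 0 -2.8 0 0 0; -6 0 -5.5 0 0 0; -8 -4 -5.5 0 0 -0.12; -10 -8 -5.5 0 0 -0.24; -12 -12 -5.5 0 0 -0.36; -14 -15 -5.5 0 0 -0.48; -16 -18 -5.5 0 0 -0.6; -18 -22 -5.5 0 0 -0.72; -19.8 -25.7 -5.5 0 0 -0.84")

```text
t: 8.08
tool_pos: [0.3871, 0.2151, 0.06]
orientation: [3.141, -0.0, 1.063]
wrist_force: [0.9, 0.2, 0.0]
gripper_width: 0.0245
```

```bash
python3 - <<'E'
from plan import *
o=bot.get_obs(); print(o['tool_pos'],o['orientation'],o['joint_positions'])
s=behind([.431,.181],-.7,.055)
plan([(*s,.06,-.7,12)],flip=True)
E
```

```text
[0.38714621 0.21509942 0.05998916] [ 3.14124380e+00 -4.88294171e-04  1.06307428e+00] [4.24393954e-01 2.56187975e-01 1.95724390e+00 1.37489849e-05
 9.27560772e-01 9.32107845e-01]
12
0.0 0.0 -0.0 0.00 -0.00 -0.11; 0.0 0.0 -0.0 0.00 -0.00 -0.23; 0.1 0.0 -0.0 0.00 -0.00 -0.34; 0.1 0.0 -0.0 0.00 -0.00 -0.46; 0.1 0.0 -0.0 0.00 -0.00 -0.57; 0.1 0.0 -0.0 0.00 -0.00 -0.69; 0.1 0.1 -0.0 0.00 -0.00 -0.80; 0.1 0.1 -0.0 0.00 -0.00 -0.92; 0.2 0.1 -0.0 0.00 -0.00 -1.03; 0.2 0.1 -0.0 0.00 -0.00 -1.15; 0.2 0.1 -0.0 0.00 -0.00 -1.26; 0.2 0.1 -0.0 0.00 -0.00 -1.38
end [0.389 0.216 0.06  2.442]
```

Call:
jog_arm(steps="0 0 0 0 0 -0.12; 0 0 0 0 0 -0.24; 0.1 0 0 0 0 -0.36; 0.1 0 0 0 0 -0.48; 0.1 0 0 0 0 -0.6; 0.1 0 0 0 0 -0.72; 0.1 0.1 0 0 0 -0.84; 0.1 0.1 0 0 0 -0.96; 0.2 0.1 0 0 0 -1.08; 0.2 0.1 0 0 0 -1.2; 0.2 0.1 0 0 0 -1.32; 0.2 0.1 0 0 0 -1.38")

```text
t: 9.08
tool_pos: [0.3905, 0.2154, 0.0599]
orientation: [3.141, 0.0, 2.445]
wrist_force: [0.8, 0.7, 0.9]
gripper_width: 0.0242
```

```bash
python3 - <<'E'
from plan import *
t=snap('top','t3.png')
o=bot.get_obs(); print(o['tool_pos'],o['orientation'])
cv2.imwrite('pics/t3c.png',cv2.resize(t[120:320,200:440],(720,600))[:,:,::-1])
z=.005
P=[([.431,.181],-.7),([.503,.115],-.8),([.520,.03],-1.35),([.525,-.05],-1.45)]
s=behind(P[0][0],-.7,.055)
plan([(*s,z,-.7,3),(*s,z,-.7,1),(*behind(P[0][0],-.7),z,-.7,2),(*behind(P[1][0],P[1][1]),z,P[1][1],6)],flip=True)
E
```

```text
[0.39051642 0.21540212 0.05982762] [3.14134657e+00 1.08277571e-04 2.44600805e+00]
12
0.1 -0.0 1.8 0.00 0.00 0.00; 0.1 -0.0 3.7 0.00 0.00 0.00; 0.2 -0.0 5.5 0.00 0.00 0.00; 0.2 -0.0 5.5 0.00 0.00 0.00; -1.4 -0.0 5.5 0.00 0.00 0.00; -3.0 -0.0 5.5 0.00 0.00 0.00; -4.6 -0.1 5.5 0.00 0.00 0.02; -6.3 -0.1 5.5 0.00 0.00 0.04; -7.9 -0.1 5.5 0.00 0.00 0.05; -9.5 -0.2 5.5 0.00 0.00 0.07; -11.2 -0.2 5.5 0.00 0.00 0.09; -12.8 -0.3 5.5 0.00 0.00 0.10
end [0.487 0.131 0.005 2.342]
```

View pics/t3c.png

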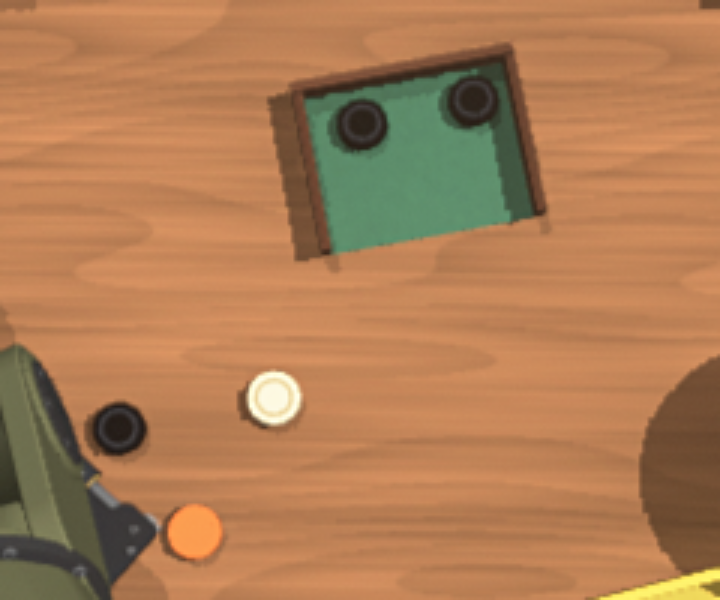

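Two black discs are in the tray at (361,124) and (472,100), and the cream disc at (273,398) hasn't moved. The last black disc is at (119,428). I'll lower behind it and push.

Call:
jog_arm(steps="0.1 0 1.8 0 0 0; 0.1 0 3.7 0 0 0; 0.2 0 5.5 0 0 0; 0.2 0 5.5 0 0 0; -1.4 0 5.5 0 0 0; -3.0 0 5.5 0 0 0; -4.6 -0.1 5.5 0 0 0.02; -6.3 -0.1 5.5 0 0 0.04; -7.9 -0.1 5.5 0 0 0.05; -9.5 -0.2 5.5 0 0 0.07; -11.2 -0.2 5.5 0 0 0.09; -12.8 -0.3 5.5 0 0 0.1")

```text
t: 10.13
tool_pos: [0.4872, 0.1298, 0.0058]
orientation: [3.141, 0.001, 2.335]
wrist_force: [-0.4, 0.2, 0.0]
gripper_width: 0.0245
```

```bash
python3 - <<'E'
from plan import *
t=snap('top','t4.png')
o=bot.get_obs(); print(o['tool_pos'],o['orientation'],o['wrist_force'])
z=.005
P=[([.510,.10],-1.0),([.519,.03],-1.4),([.525,-.05],-1.45)]
plan([(*behind(*P[0]),z,P[0][1],2),(*behind(*P[1]),z,P[1][1],5),(*behind(*P[2]),z,P[2][1],5)],flip=True)
w=eyes.camera('wrist')
cv2.imwrite('pics/tw4.png',np.hstack([cv2.resize(t[120:300,210:450],(400,300)),cv2.resize(w,(400,300))])[:,:,::-1])
E
```

```text
[0.48891167 0.12831745 0.00595148] [3.13989820e+00 1.46518714e-03 2.33396043e+00] [ 0.84866306 -1.39553688  0.49521496]
12
-0.6 0.0 0.0 0.00 0.00 0.10; -1.2 0.0 0.1 0.00 0.00 0.19; -2.5 -0.7 0.1 0.00 0.00 0.27; -3.7 -1.3 0.1 0.00 0.00 0.35; -4.9 -2.0 0.1 0.00 0.00 0.43; -6.1 -2.7 0.1 0.00 0.00 0.51; -7.3 -3.3 0.1 0.00 0.00 0.59; -8.5 -4.3 0.1 0.00 0.00 0.60; -9.8 -5.3 0.1 0.00 0.00 0.61; -11.0 -6.3 0.1 0.00 0.00 0.62; -12.3 -7.3 0.1 0.00 0.00 0.63; -13.5 -8.3 0.1 0.00 0.00 0.64
end [ 0.522 -0.027  0.005  1.692]
```

View pics/tw4.png

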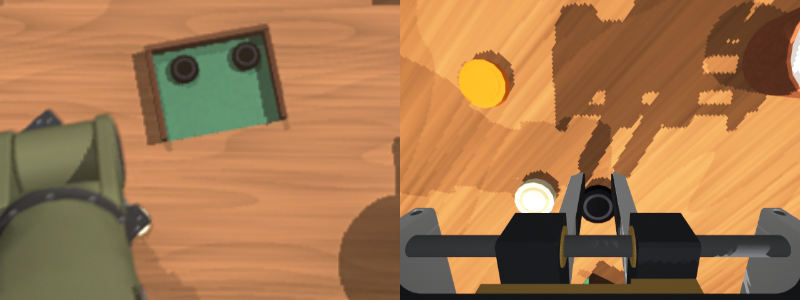

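The last disc is seated between the fingers at (598,204) in the wrist view. The cream disc at (534,197) is clear of the finger, about 60 mm away. I'll carry on along the curve.

Call:
jog_arm(steps="-0.6 0 0 0 0 0.1; -1.2 0 0.1 0 0 0.19; -2.5 -0.7 0.1 0 0 0.27; -3.7 -1.3 0.1 0 0 0.35; -4.9 -2.0 0.1 0 0 0.43; -6.1 -2.7 0.1 0 0 0.51; -7.3 -3.3 0.1 0 0 0.59; -8.5 -4.3 0.1 0 0 0.6; -9.8 -5.3 0.1 0 0 0.61; -11.0 -6.3 0.1 0 0 0.62; -12.3 -7.3 0.1 0 0 0.63; -13.5 -8.3 0.1 0 0 0.64")

```text
t: 11.23
tool_pos: [0.52, -0.0246, 0.0043]
orientation: [3.141, -0.0, 1.697]
wrist_force: [0.1, 0.1, 0.3]
gripper_width: 0.0244
```

```bash
python3 - <<'E'
from plan import *
o=bot.get_obs(); print(o['tool_pos'],o['orientation'][2],o['wrist_force'])
A=o['tool_pos'][:2]+.023*np.array([np.cos(o['orientation'][2]-np.pi),np.sin(o['orientation'][2]-np.pi)]); print(A)
r=behind(o['tool_pos'][:2],-1.45,.03); s=behind(A,.2,.06); 
plan([(*r,.005,-1.45,3),(*r,.06,-1.45,2),(*s,.06,.2,1)],flip=True)
E
```

```text
[ 0.51999403 -0.0246365   0.00433589] 1.6970609717145888 [0.11221558 0.1141633  0.30579696]
[ 0.5228904 -0.0474534]
6
1.0 0.0 -0.0 0.00 -0.00 0.00; 2.0 0.0 -0.0 0.00 -0.00 0.00; 3.0 0.0 -0.1 0.00 -0.00 0.01; 3.0 0.0 -2.8 0.00 -0.00 0.01; 3.0 0.0 -5.6 0.00 -0.00 0.01; -2.7 -6.0 -5.6 0.00 0.00 -1.64
end [ 0.464 -0.059  0.06   3.342]
```

Call:
jog_arm(steps="1 0 0 0 0 0; 2 0 0 0 0 0; 3 0 -0.1 0 0 0; 3 0 -2.8 0 0 0; 3 0 -5.6 0 0 0; 2 -1 -5.6 0 0 -0.12; 1 -2 -5.6 0 0 -0.24; 0 -3 -5.6 0 0 -0.36; -0.7 -4 -5.6 0 0 -0.48; -1.4 -5 -5.6 0 0 -0.6; -2 -6 -5.6 0 0 -0.72; -2.7 -6 -5.6 0 0 -0.84")

```text
t: 12.23
tool_pos: [0.4626, -0.0575, 0.0597]
orientation: [-3.141, -0.001, 2.545]
wrist_force: [0.1, 0.1, -0.9]
gripper_width: 0.0244
```

```bash
python3 - <<'E'
from plan import *
o=bot.get_obs(); print(o['tool_pos'],o['orientation'][2])
w=snap('top','t5.png')
print([ (np.round(r['xy'],1),ray('top',r['xy'],.009)[0].round(3)) for r in models.boxes_of('top','black1')])
hsv=cv2.cvtColor(w,cv2.COLOR_RGB2HSV)
cv2.imwrite('pics/t5c.png',cv2.resize(w[120:300,210:450],(720,540))[:,:,::-1])
s=behind([.523,-.0475],.2,.06); q=o['orientation'][2]
plan([(*s,.06,.2,8)],flip=True,start=(*o['tool_pos'],q%(2*np.pi)))
E
```

```text
[ 0.46256507 -0.05748404  0.05965265] 2.545209577321967
[(array([266.4, 295.2]), array([0.364, 0.121, 0.009])), (array([321.6, 160.9]), array([0.66 , 0.009, 0.009])), (array([357.6, 152.8]), array([ 0.68 , -0.07 ,  0.009]))]
8
0.1 -0.0 0.0 0.00 0.00 -0.10; 0.1 -0.0 0.0 0.00 0.00 -0.20; 0.0 -0.1 0.0 0.00 0.00 -0.30; 0.0 -0.1 0.0 0.00 0.00 -0.40; -0.0 -0.1 -0.0 0.00 0.00 -0.50; -0.0 -0.1 -0.0 0.00 0.00 -0.60; -0.1 -0.1 -0.0 0.00 0.00 -0.70; -0.1 -0.1 -0.0 0.00 0.00 -0.80
end [ 0.464 -0.059  0.06   3.342]
```

View pics/t5c.png

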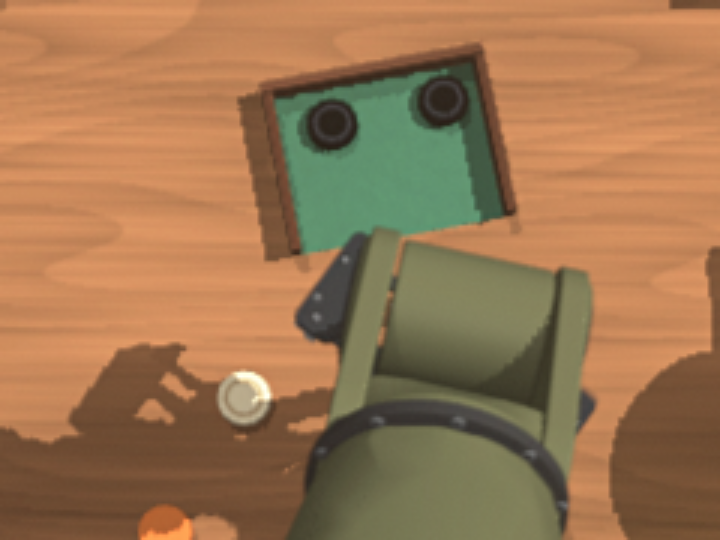

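The arm hides the third disc in this view. Two discs are in the tray at (331,124) and (442,101), and the cream disc is still at (244,398). I'll finish the turn and check the third disc with the scene camera.

Call:
jog_arm(steps="0.1 0 0 0 0 -0.1; 0.1 0 0 0 0 -0.2; 0 -0.1 0 0 0 -0.3; 0 -0.1 0 0 0 -0.4; 0 -0.1 0 0 0 -0.5; 0 -0.1 0 0 0 -0.6; -0.1 -0.1 0 0 0 -0.7; -0.1 -0.1 0 0 0 -0.8; -0.1 -0.1 0 0 0 -0.8")

```text
t: 13.08
tool_pos: [0.4644, -0.059, 0.0596]
orientation: [3.142, 0.0, -2.944]
wrist_force: [-0.8, -0.1, 0.4]
gripper_width: 0.0246
```

```bash
python3 - <<'E'
from plan import *
o=bot.get_obs(); print(o['tool_pos'],o['orientation'][2])
t=snap('scene','s1.png')
print([ (np.round(r['xy'],1),round(r['p'],2),ray('scene',r['xy'],.006)[0].round(3)) for r in models.boxes_of('scene','black1')])
print([ (np.round(r['xy'],1),ray('scene',r['xy'],.006)[0].round(3)) for r in models.boxes_of('scene','cream')])
q=o['orientation'][2]%(2*np.pi); s=behind([.523,-.0475],.2,.06); z=.005
st=(*o['tool_pos'],q); f=tray(-.002,-.001)
plan([(*s,z,.2,3),(*s,z,.2,1),(*behind(f,.2),z,.2,11)],flip=True,start=st)
E
```

```text
[ 0.46440773 -0.05895796  0.05959011] -2.9440225542810445
[(array([369.6, 215.6]), 0.58, array([0.367, 0.134, 0.006])), (array([286.7, 255.2]), 0.51, array([ 0.519, -0.051,  0.006])), (array([265.5, 318.3]), 0.49, array([ 0.69 , -0.066,  0.006])), (array([303.3, 313.3]), 0.47, array([0.665, 0.013, 0.006])), (array([288.3, 299.8]), 0.32, array([ 0.637, -0.025,  0.006]))]
[(array([340.6, 242.8]), array([0.463, 0.072, 0.006])), (array([286.6, 299.9]), array([ 0.638, -0.029,  0.006]))]
15
-0.0 0.0 1.8 0.00 0.00 -0.01; -0.0 0.0 3.6 0.00 0.00 -0.01; 0.0 0.0 5.5 0.00 0.00 -0.01; 0.0 0.0 5.5 0.00 0.00 -0.01; -1.4 -0.1 5.5 0.00 0.00 -0.01; -2.8 -0.1 5.5 0.00 0.00 -0.01; -4.1 -0.2 5.5 0.00 0.00 -0.01; -5.5 -0.3 5.5 0.00 0.00 -0.01; -6.9 -0.3 5.5 0.00 0.00 -0.01; -8.3 -0.4 5.5 0.00 0.00 -0.01; -9.7 -0.5 5.5 0.00 0.00 -0.01; -11.0 -0.5 5.5 0.00 0.00 -0.01; -12.4 -0.6 5.5 0.00 0.00 -0.01; -13.8 -0.7 5.5 0.00 0.00 -0.01; -15.2 -0.7 5.5 0.00 0.00 -0.01
end [ 0.615 -0.038  0.005  3.342]
```

View pics/s1.png

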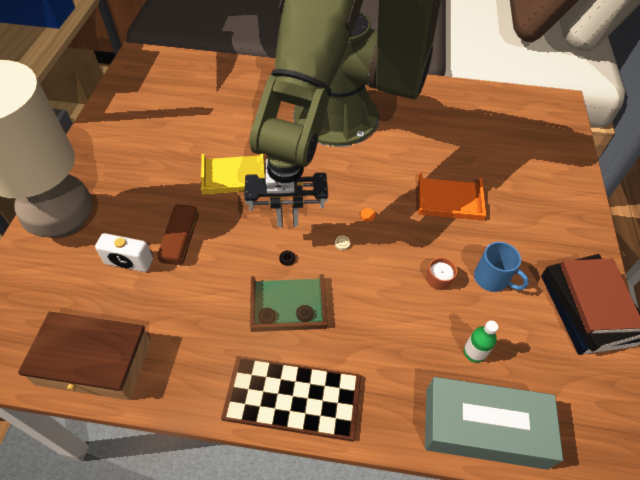

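The scene view shows the third disc at (287,257), about (0.519, -0.051), in front of the fingers and the mouth. I'll push it in.

Call:
jog_arm(steps="0 0 1.8 0 0 0; 0 0 3.6 0 0 0; 0 0 5.4 0 0 0; 0 0 5.4 0 0 0; -1.4 0 5.4 0 0 0; -2.8 0 5.4 0 0 0; -4.1 -0.1 5.4 0 0 0; -5.5 -0.1 5.4 0 0 0; -6.9 -0.2 5.4 0 0 0; -8.3 -0.3 5.4 0 0 0; -9.7 -0.4 5.4 0 0 0; -11.0 -0.5 5.4 0 0 0")

```text
t: 14.23
tool_pos: [0.5741, -0.0433, 0.0065]
orientation: [-3.141, 0.001, -2.948]
wrist_force: [-0.5, 0.1, 0.3]
gripper_width: 0.0246
```

Call:
jog_arm(steps="-1.4 -0.1 0 0 0 0; -2.8 -0.1 0 0 0 0; -4.0 -0.2 0 0 0 0; -4.0 -0.2 0 0 0 0; -3.0 -0.2 0 0 0 0; -1 -0.2 0 0 0 0; 2 -0.2 0 0 0 0; 2 -0.2 -3 0 0 0; 2 -0.2 -6 0 0 0; 6 -0.2 -9 0 0 0; 10 -0.2 -9 0 0 0; 14 -0.2 -9 0 0 0")

```text
t: 15.23
tool_pos: [0.4384, -0.0723, 0.0972]
orientation: [-3.14, 0.003, -2.947]
wrist_force: [0.0, -0.2, 1.8]
gripper_width: 0.0245
```

Call:
jog_arm(steps="4 0 0 0 0 0; 8 0 0 0 0 0; 10 0 0 0 0 0; 10 0 0 0 0 0")

```text
t: 15.57
tool_pos: [0.3381, -0.0917, 0.0956]
orientation: [-3.142, -0.0, -2.949]
wrist_force: [-1.4, -0.1, -0.1]
gripper_width: 0.0244
```

```bash
python3 - <<'E'
from plan import *
o=bot.get_obs(); print(o['t'],o['tool_pos'])
w=snap('top','t6.png')
for n in ['black1','cream']:
  for r in models.boxes_of('top',n):
    p=ray('top',r['xy'],.009)[0]; print(n,round(r['p'],2),p.round(3),'tray-local',(TR.T@(p[:2]-TC)).round(3))
cv2.imwrite('pics/t6c.png',cv2.resize(w[120:320,130:450],(800,500))[:,:,::-1])
E
```

```text
15.5667 [ 0.33814047 -0.09172611  0.09564643]
black1 0.76 [0.366 0.122 0.009] tray-local [-0.237  0.205]
black1 0.74 [ 0.633 -0.027  0.009] tray-local [-0.005  0.006]
black1 0.73 [ 0.676 -0.068  0.009] tray-local [ 0.029 -0.042]
black1 0.51 [0.665 0.007 0.009] tray-local [0.033 0.033]
cream 0.47 [0.456 0.064 0.009] tray-local [-0.16   0.131]
```

View pics/t6c.png

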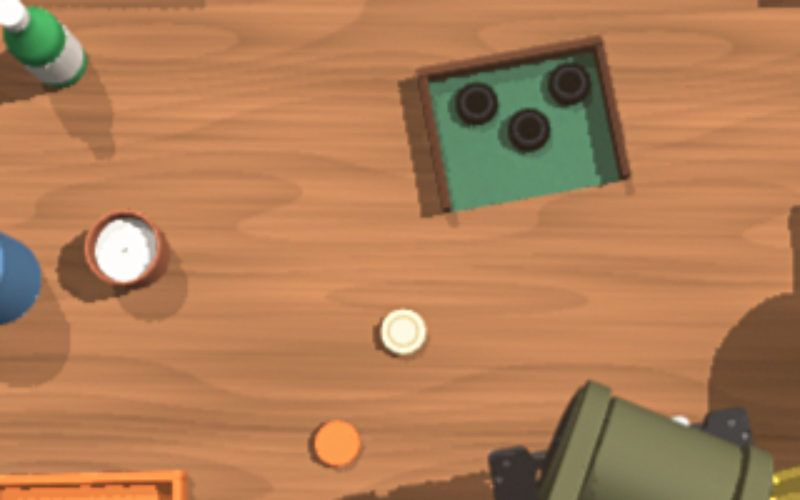

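All three black discs lie flat inside the tray. The cream disc is at full-image pixel (291,253), the same as at the start, and the orange disc and candle haven't moved.

```bash
python3 -c "
from h import *
hand_in()"
```

```text
the job is handed in; nothing more can be done
```

All three black draughtsmen are in the green tray. I pushed them along the table with the part-open fingertips and handed the job in at about 15.6 s of robot time.

- **Black pieces:** the last top picture shows all three lying flat. Relative to the tray centre (x, y) they sit at about (-5, 6), (29, -42) and (33, 33) mm, each at least 10 mm clear of the walls and the mouth.
- **Cream piece:** it is at the same pixel as at the start, about (291, 253).
- **Everything else:** the orange look-alike and the candle look undisturbed. The lotion bottle and the edge of the mug were in that last view too. I didn't re-check the clock or the case up close at the end, but nothing was pushed near them.
- **Forces and arm position:** every wrist force I read stayed under 2 N. The arm was raised and clear of everything at hand-in.
- **Disagreements:** the network also marked the orange disc as black. Its fix on the cream piece came out about 8 mm off from the picture, so I went by the picture.

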